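# Torque the valve-tester fitting until the wrench clicks

### The arm

A 6-joint arm with a two-finger parallel gripper is mounted at the origin on the work surface. World frame = base frame: x ahead of the robot, y to its left, z up, the work surface at z = 0. Lengths are in m, angles in rad, forces in N, time in s.
With the tool pointing down it reaches from about 0.35 to 0.975 m from the base axis. Payload 4.9 kg.
Tool frame: the origin (TCP) lies at the very end of the fingers, on their centre line; the grasp point (between the pads) lies 19 mm behind it; z points along the fingers, y is the direction in which the jaws open and shut (so a half turn about z gives the same grasp; the last joint's range is limited). The gripper opens to 85 mm and grips with 20 to 120 N. Pads are 22 mm wide; open, the fingers measure 114 mm over their backs; the gripper's body (76 mm by 85 mm) begins 54 mm behind the grasp point. The pads swing forward as they close: fully open they stand 13 mm farther back than shut.
Start: joints at [1.005, 0.053, 1.613, -0, 1.476, -0.119], TCP at [0.27, 0.564, 0.231] pointing down, gripper open.
Joint ranges: [-3.01, 3.01], [-1.01, 2.22], [0.06, 2.58], [-1.02, 4.17], [0.09, 2.62], [-3.14, 3.14]. Speed limits (rad/s): [2.57, 2.57, 3.14, 3.14, 3.14, 3.14].

### API

Orientations are given as a unit quaternion [w, x, y, z].
In Python, from plant import state, eyes, job_done gives the robot as it stands.
- The arm moves only by the tool apply_moves, never from a script. Its argument "commands" is a list of rows, each an object with "linear": the shift along the tool's x, y, z in m, a list of three; "delta_rot": the turn, a rotation vector about the tool's x, y, z in degrees, a list of three; "fingers": the closure in counts, from 0 (fully open) to 255 (shut). In form: [{"linear": [x, y, z], "delta_rot": [wx, wy, wz], "fingers": fingers}, ...]. A call has exactly 8 rows; each row is the pose to reach, as a shift and turn from the pose commanded when the call began, along the tool's axes at that moment; what a row does not reach only later rows make up. A row lasts 1/10 s, in which the tool goes at most 50 mm and 8.59 degrees, less where a joint would pass 70% of its speed; a pose out of reach is approached as far as the arm can. A call with a gripper value outside its range is refused whole. The fingers move at their own pace and stop on an object; the grip force is fixed at half the most. Time passes only in rows, so rows that repeat a pose let the fingers close, or fill a call up. It gives the time, the measured TCP pose, the force and the opening at its end, in the units of the state.
- state(): the state, without advancing time (a new reading comes with each control period).
- eyes.grab_frame(name): name is "scene" or "top" or "wrist"; returns the picture (480x640x3 uint8, red, green, blue); there is no depth.
- eyes.camera_params(name): a dict with "fx", "fy", "cx", "cy" (pixels), "position" and "rotation" of the camera in the world; the wrist camera has in their place "T_tool_cam" (4x4, takes a point from camera to tool coordinates, whose origin is the TCP and whose axes are the flange's). Camera axes: x right, y down, z forward; pixel columns grow to the right and rows downward; lengths in m; the calibration is good to about 2 mm. A picture is of the moment at which its call begins: read the wrist's pose just before it. camera_params takes no time and is no camera call.
- job_done(): hands the job in, once; it reports no verdict.
The state is a dict: "time": time; "joint_pos": joint angles; "joint_vel": joint speeds; "joint_efforts": joint torques, N m; "tool_pos": TCP position; "tool_rot": TCP orientation; "contact_force": force on the tool from outside, world axes, zero at the start; "ft_torque": the same for the moment, N m; "gripper_width": opening from 0.0 (shut) to 1.0 (fully open).
Only numpy, scipy, OpenCV 4.12 (cv2) and the standard library are available. Lean on these libraries where they do the work, as an engineer would, in place of code of your own. Each camera call takes 0.05 s, during which the arm holds its last target.

### The job

Fit the click wrench's square socket over the square-headed fitting on the valve test base, handle out over the open bench, and let it sit fully down. Turn the fitting clockwise (seen from above) by the handle until the fitting comes up tight and the wrench's joint clicks over; stop there, without forcing the handle on to the end of its give. Then let go and leave the wrench sitting down on the tightened fitting with its handle sprung straight again, and do not disturb the other things on the bench.

Things in the scene. Friction and masses are not known exactly. Their poses are not given: they have to be found in the camera images.
- fitting_head (a point): top centre, 30 mm above the bench, of the brass fitting on the valve test base: an upright 18 mm square head 26 mm tall, its top 5 mm tapered to a 12 mm square, on a 4 mm plate fixed to the bench. z up, x and y square to its flats, turning with it. Turns clockwise from above with light drag (0.25 N m) for an unknown 0.4 to 0.9 rad, then is tight on its seat.
- fitting_corner (a point): a top corner of the square head under the taper, 9 mm and 9 mm from its axis along its x and y, 25 mm above the bench; turns with it. The 4 mm base plate reaches 55 mm from the head; on the left (+y) it runs on to 105 mm and carries a gauge 115 mm high, 55 to 106 mm from the head. To the right (-y) the bench is open for the handle.
- wrench_socket (a point): the loose click wrench, 215 mm from socket axis to end, 0.4 kg, lying socket down: 36 mm square steel head, 34 mm tall, 20.4 mm square hole right through, black handle, 44 mm round end knob resting on the bench. Point: hole centre at the head's underside; x along the wrench to the knob, z up, hole walls square to x, y. Seated, the underside is on the plate (4 mm) and the knob slides on the bench.
- wrench_grip (a point): centre of the straight black handle, 120 mm from the socket axis and 22 mm above the underside; the handle here is 24 mm wide, 26 mm tall, 104 mm long, with flat sides; its x runs along the handle to the knob
- click (a joint): the wrench's breakaway hinge, vertical, 36 mm from the socket axis: handle angle against the head, 0 straight, at most 0.30 rad. Pressed clockwise on a tight fitting it gives at 0.8 N m about this hinge (10 N at the handle's centre); it then eases steadily: to half at 0.18, almost none at 0.30, then solid. 0.06 is a full click, over 0.25 is forcing it. Springs back straight when let go.
- glue_bottle_mid (a point): bystander: nozzle bottle, 60 mm wide, 185 mm tall, centre at 70 mm
- enamel_pot_mid (a point): bystander: white pot with two side handles, 84 mm wide without them, 70 mm tall
- tape_roll_mid (a point): bystander: roll of tape lying flat, 90 mm wide, 24 mm tall
- valve_a_mid (a point): bystander: grey spare valve, 64 mm flange, 22 mm tall
- valve_b_mid (a point): bystander: grey spare valve, 64 mm flange, 22 mm tall
- spanner_mid (a point): bystander: plain open spanner lying flat, 170 mm long
- grease_jar_mid (a point): bystander: white jar, 66 mm wide, 65 mm tall
There are look-alikes about, which are no part of the job. What is shaped like the part that bears wrench_socket but green is not meant.

How it is judged:
On the way, in this order (a step that is already met when the one before it is completed fails the run):
1. the wrench socket sits fully down over the fitting (horizontal distance between wrench_socket and fitting_head below 0.005 m and height (world z) of wrench_socket below 0.01 m), for 0.2 s.
2. the fitting has been turned tight and the seated wrench clicks over (all of step 1 and value of joint click above 0.06 rad and distance of fitting_corner from where it was at the start of the episode above 0.004 m), for 0.05 s.
At the end, for the whole second after the job is handed in: The wrench is let go and at rest, its socket down over the fitting (within 5 mm of its axis, underside below 10 mm), its handle sprung straight (below 0.03 rad), and the fitting still turned on from where it began (its corner more than 4 mm from its start) (all of step 1 and value of joint click below 0.03 rad and distance of fitting_corner from where it was at the start of the episode above 0.004 m and linear speed of wrench below 0.01 m/s and contact force between the fingers and wrench below 0.1 N); the robot touches nothing.
It fails at once if the handle is forced on towards the end of its give (beyond 0.25 rad) (value of joint click above 0.25 rad).
It fails at once if a bystander is moved more than 20 mm (distance of any of glue_bottle_mid, enamel_pot_mid, tape_roll_mid, valve_a_mid, valve_b_mid, spanner_mid, grease_jar_mid from where it was at the start of the episode above 0.02 m).
It also fails if it takes over 67 s, if anything falls off the work surface, if the arm or the gripper's body presses on something with over 40 N, if the wrist force passes 120 N, or if a joint passes its speed limit or range.

## Working session

There is one attempt and no reset: what is moved stays moved. The work goes in short steps, Python scripts to look and compute and a tool call to move; the robot and the scene stay as the last step left them, time stands still between calls to the robot, and variables do not carry over. Pictures are saved under pics/ and viewed, and the job is handed in when it is done.

Besides the shell and the picture viewer there is one more tool, called after "Emit:" by a JSON object that holds its "name" and its "arguments". apply_moves: Moves the arm, as the interface text tells. Its arguments: {"type":"object","properties":{"commands":{"type":"array","items":{"type":"object","properties":{"linear":{"type":"array","items":{"type":"number"}},"delta_rot":{"type":"array","items":{"type":"number"}},"fingers":{"type":"number"}}}}},"required":["commands"]}

```bash
ls; mkdir -p pics
python3 - <<'E'
from plant import state, eyes
import cv2
s=state(); print(s)
for n in ("scene","top","wrist"):
    print(n, eyes.camera_params(n))
for n in ("scene","top"):
    cv2.imwrite(f"pics/{n}0.png", eyes.grab_frame(n)[:,:,::-1])
E
```

```text
pics
{'time': 0.0, 'joint_pos': array([ 1.00499899e+00,  5.33845442e-02,  1.61433027e+00,  1.60519586e-05,
        1.47598358e+00, -1.18986502e-01]), 'joint_vel': array([ 0.00093853, -0.00043322,  0.00011661,  0.00099495, -0.00041581,
       -0.00059701]), 'joint_efforts': array([-3.05635022e-04, -3.93692350e+01, -3.70171201e+01, -1.79027261e-04,
        7.32926623e-03, -4.95862892e-06]), 'tool_pos': array([0.26970305, 0.56311049, 0.23002419]), 'tool_rot': array([-3.61016965e-04,  2.21552314e-01,  9.75147919e-01, -9.89072610e-04]), 'contact_force': array([-0.19194836, -0.02990905, -0.25108917]), 'ft_torque': array([ 0.03003242,  0.01675343, -0.03432795]), 'gripper_width': 1.0000566275706568}
scene {'fx': 555.5511979557139, 'fy': 555.5511979557139, 'cx': 321.8244124904612, 'cy': 243.920984970545, 'position': array([1.69356976, 0.17902219, 0.93975652]), 'rotation': array([-0.29562157,  0.56919037,  0.68470205, -0.3461406 ])}
top {'fx': 602.7545149720504, 'fy': 602.7545149720504, 'cx': 305.7893662183248, 'cy': 242.11543278790876, 'position': array([ 0.20433518, -0.01386258,  1.63240737]), 'rotation': array([ 0.06986048, -0.69724651,  0.70980641, -0.07170549])}
wrist {'fx': 380.3326396040981, 'fy': 380.3326396040981, 'cx': 316.92898403289973, 'cy': 226.97583979204046, 'T_tool_cam': array([[-6.48756453e-05, -9.61939762e-01, -2.73261579e-01,
         6.80068864e-02],
       [ 9.99999710e-01,  1.44832113e-04, -7.47252487e-04,
         3.21878449e-04],
       [ 7.58388931e-04, -2.73261548e-01,  9.61939474e-01,
        -1.43097113e-01],
       [ 0.00000000e+00,  0.00000000e+00,  0.00000000e+00,
         1.00000000e+00]])}
```

View pics/scene0.png

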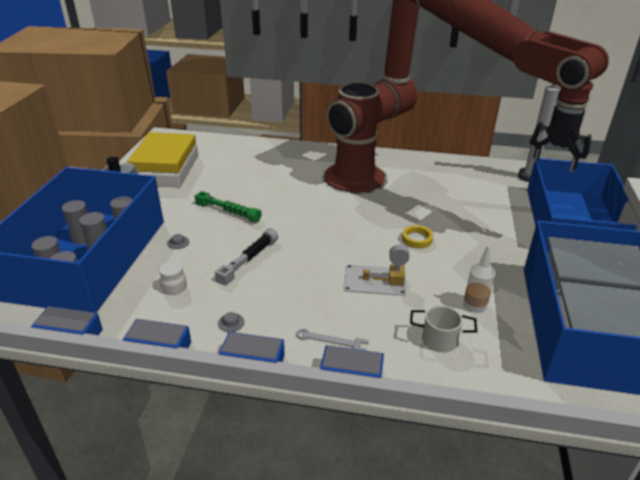

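View pics/top0.png

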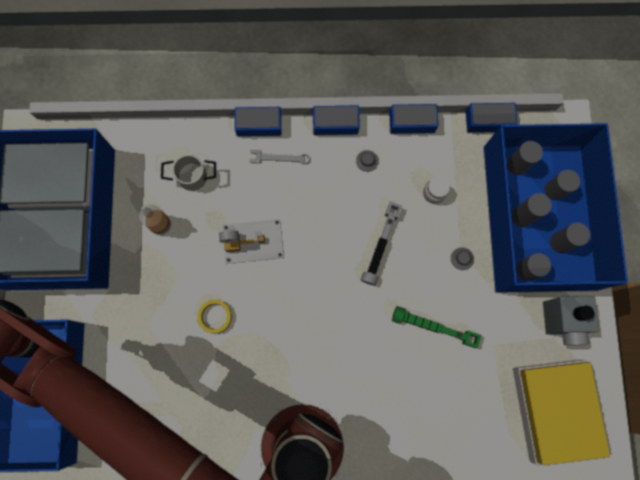

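The wrench could be mistaken for the green look-alike, top (440,327), or the plain spanner, top (280,158). The black-handled steel wrench, head at top (394,212) and knob at (370,279), fits the description. Next I'll crop in close on it and on the fitting.

```bash
cat > h.py <<'E'
import numpy as np, cv2
from scipy.spatial.transform import Rotation as R
from plant import state, eyes
def q2R(q): return R.from_quat([q[1],q[2],q[3],q[0]]).as_matrix()
def cam(name, s=None):
    p=eyes.camera_params(name)
    K=(p['fx'],p['fy'],p['cx'],p['cy'])
    if name=='wrist':
        T=np.eye(4);T[:3,:3]=q2R(s['tool_rot']);T[:3,3]=s['tool_pos'];T=T@p['T_tool_cam']
        return K,T[:3,:3],T[:3,3]
    return K,q2R(p['rotation']),np.array(p['position'])
def at_z(C,u,v,z):
    K,Rm,t=C
    d=Rm@np.array([(u-K[2])/K[0],(v-K[3])/K[1],1.]); return t+d*(z-t[2])/d[2]
def proj(C,P):
    K,Rm,t=C
    c=(np.asarray(P)-t)@Rm
    return np.stack([K[0]*c[...,0]/c[...,2]+K[2],K[1]*c[...,1]/c[...,2]+K[3]],-1)
def tri(obs):
    A=np.zeros((3,3));b=np.zeros(3)
    for C,(u,v) in obs:
        K,Rm,t=C;d=Rm@np.array([(u-K[2])/K[0],(v-K[3])/K[1],1.]);d/=np.linalg.norm(d)
        M=np.eye(3)-np.outer(d,d);A+=M;b+=M@t
    return np.linalg.solve(A,b)
def yaw(s):
    Rm=q2R(s['tool_rot']);return np.degrees(np.arctan2(Rm[1,0],Rm[0,0]))
E
python3 - <<'E'
import cv2
a=cv2.imread('pics/top0.png');b=cv2.imread('pics/scene0.png')
def crop(i,x,y,w,h,f):return cv2.resize(i[y:y+h,x:x+w],None,fx=f,fy=f,interpolation=cv2.INTER_CUBIC)
t=cv2.hconcat([crop(a,210,200,100,75,4),crop(a,345,195,100,100*3//4,4).copy()])
u=cv2.hconcat([crop(b,335,235,100,75,4),crop(b,205,220,100,75,4)])
cv2.imwrite('pics/c0.png',cv2.vconcat([t,u]))
E
```

```text
(no output)
```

View pics/c0.png

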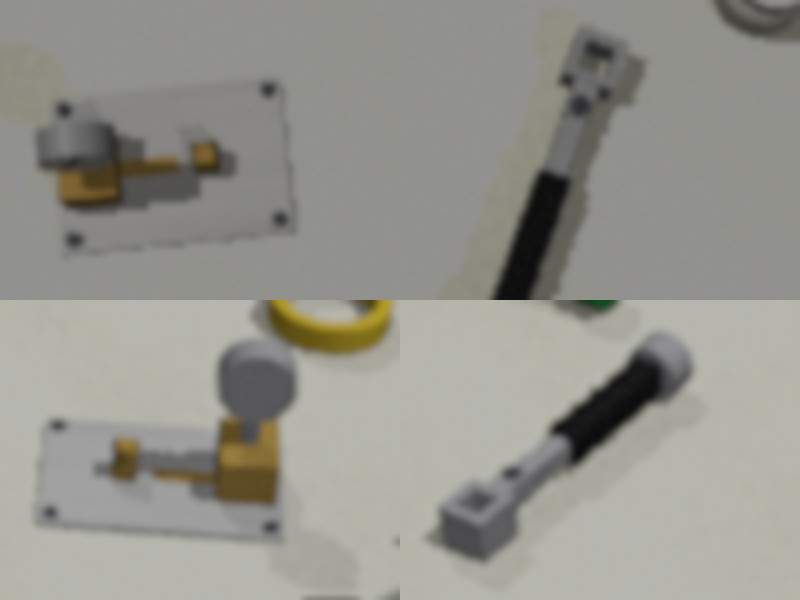

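Run:
```python
from h import *
np.set_printoptions(precision=4,suppress=True)
T=cam('top');S=cam('scene')
print('fit',tri([(T,(261,238.5)),(S,(366,272.5+2))]), at_z(T,261,238.5,.03))
print('head',at_z(T,394,210,.034),'knob',at_z(T,370.5,277,.035))
print('scene head',at_z(S,205+80/4,220+200/4,.034))
for n,p,z in [('glue',(156,220),.05),('enamel',(190,172),.07),('tape',(215,316),.024),('va',(367,159),.02),('vb',(462,258),.02),('span',(280,158),0),('jar',(437,190),.065),('gauge',(228,235),.1),('green',(440,327),.02)]:
    print(n,at_z(T,*p,z))
s=state();print(yaw(s)); 
print(at_z(T,225,225,.004),at_z(T,277,222,.004),at_z(T,281,256,.004))
```

```text
fit [0.5454 0.1013 0.0149] [0.5422 0.1004 0.03  ]
head [ 0.6146 -0.2639  0.034 ] knob [ 0.4308 -0.1922  0.035 ]
scene head [ 0.6206 -0.2608  0.034 ]
glue [0.594  0.3821 0.05  ]
enamel [0.7212 0.2893 0.07  ]
tape [0.3353 0.2237 0.024 ]
va [ 0.7672 -0.1972  0.02  ]
vb [ 0.4805 -0.4444  0.02  ]
span [ 0.7815  0.0478 -0.    ]
jar [ 0.6602 -0.3779  0.065 ]
gauge [0.5383 0.1812 0.1   ]
green [ 0.2958 -0.3731  0.02  ]
154.39917666990678
[0.5877 0.202  0.004 ] [0.5937 0.0577 0.004 ] [0.4976 0.0476 0.004 ]
```

```bash
cat >> h.py <<'E'
def go(p=None, yw=None, s=None):
    """print tool-frame shift and z turn from the measured pose, turn about vertical"""
    s=s or state();Rm=q2R(s['tool_rot']);
    p=s['tool_pos'] if p is None else np.array(p)
    d=Rm.T@(p-s['tool_pos'])
    out=None
    if yw is not None:
        Rt=np.array([[np.cos(np.radians(yw)),np.sin(np.radians(yw)),0],[np.sin(np.radians(yw)),-np.cos(np.radians(yw)),0],[0,0,-1]])
        out=np.degrees(R.from_matrix(Rm.T@Rt).as_rotvec())
    print('t',round(s['time'],2),'shift',np.round(d,4),'rot',None if out is None else np.round(out,2))
E
python3 - <<'E'
from h import *
go([.55,.09,.24],90)
E
```

```text
t 0.1 shift [-0.4572 -0.3056 -0.0093] rot [-1.00e-01  5.00e-02  6.44e+01]
```

Emit:
{"name": "apply_moves", "arguments": {"commands": [{"linear":[-0.03,-0.02,-0.005],"delta_rot":[0,0,4],"fingers":0},{"linear":[-0.06,-0.04,-0.01],"delta_rot":[0,0,8],"fingers":0},{"linear":[-0.09,-0.06,-0.01],"delta_rot":[0,0,12],"fingers":0},{"linear":[-0.125,-0.083,-0.01],"delta_rot":[0,0,16],"fingers":0},{"linear":[-0.16,-0.107,-0.01],"delta_rot":[0,0,20],"fingers":0},{"linear":[-0.195,-0.13,-0.01],"delta_rot":[0,0,26],"fingers":0},{"linear":[-0.23,-0.153,-0.01],"delta_rot":[0,0,32],"fingers":0},{"linear":[-0.26,-0.173,-0.01],"delta_rot":[0,0,38],"fingers":0}]}}

```text
time: 0.9
tool_pos: [0.4303, 0.2934, 0.2408]
tool_rot: [-0.0, 0.529, 0.849, -0.0]
contact_force: [0.9, -0.1, -0.3]
gripper_width: 1.0
```

Run:
```python
from h import *
print(state()['tool_pos'],yaw(state()))
go([.55,.09,.24],90)
```

```text
[0.4302573  0.29336079 0.24083899] 116.11768433969775
t 0.9 shift [-0.2353  0.018   0.0009] rot [-3.000e-02  2.000e-02  2.612e+01]
```

Emit:
{"name": "apply_moves", "arguments": {"commands": [{"linear":[-0.035,0.003,0],"delta_rot":[0,0,5],"fingers":0},{"linear":[-0.075,0.006,0],"delta_rot":[0,0,10],"fingers":0},{"linear":[-0.115,0.009,0],"delta_rot":[0,0,15],"fingers":0},{"linear":[-0.155,0.012,0],"delta_rot":[0,0,20],"fingers":0},{"linear":[-0.195,0.015,0],"delta_rot":[0,0,24],"fingers":0},{"linear":[-0.225,0.018,0],"delta_rot":[0,0,26],"fingers":0},{"linear":[-0.235,0.018,0],"delta_rot":[0,0,26],"fingers":0},{"linear":[-0.235,0.018,0],"delta_rot":[0,0,26],"fingers":0}]}}

```text
time: 1.7
tool_pos: [0.5504, 0.092, 0.2407]
tool_rot: [-0.001, 0.705, 0.709, -0.0]
contact_force: [1.5, 0.1, -0.2]
gripper_width: 0.999
```

Run:
```python
from h import *
import json
s=state();im=eyes.grab_frame('wrist')
cv2.imwrite('pics/w1.png',im[:,:,::-1]);print(s['tool_pos'],yaw(s),s['joint_vel'])
import pickle;pickle.dump(s,open('s_w1.pkl','wb'))
```

```text
[0.55039196 0.09196091 0.24070645] 90.31680499980027 [ 0.03876989 -0.01643144  0.01094435  0.01365202  0.00668582  0.01199932]
```

View pics/w1.png

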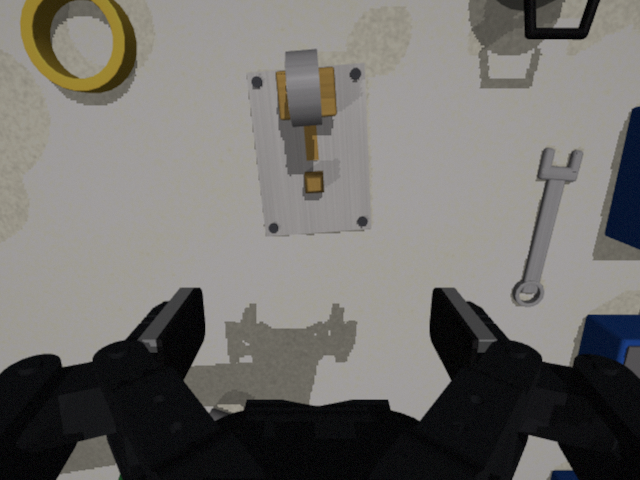

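Run:
```python
from h import *
a=cv2.imread('pics/w1.png')
c=cv2.resize(a[160:205,284:344],None,fx=10,fy=10,interpolation=cv2.INTER_CUBIC);cv2.imwrite('pics/w1c.png',c)
c=cv2.resize(a[55:245,230:390],None,fx=3,fy=3,interpolation=cv2.INTER_CUBIC);cv2.imwrite('pics/w1d.png',c)
```

```text
(no output)
```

View pics/w1c.png

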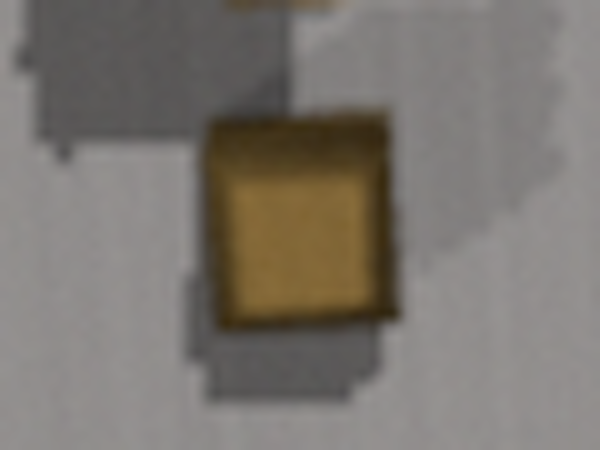

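View pics/w1d.png

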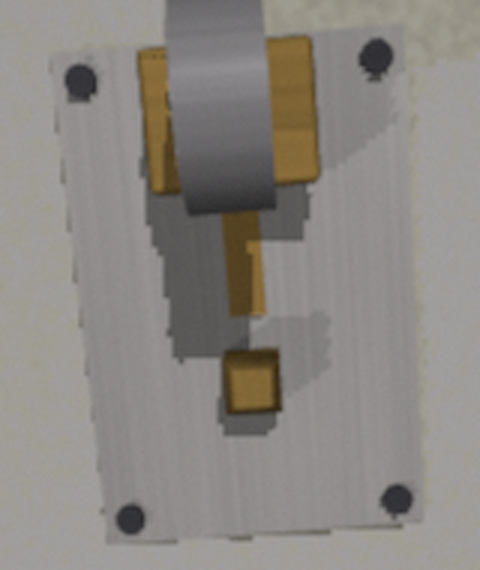

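Run:
```python
from h import *
import pickle
np.set_printoptions(precision=4,suppress=True)
s=pickle.load(open('s_w1.pkl','rb'));C=cam('wrist',s)
f=lambda x,y:(284+x/10-.5,160+y/10-.5)
c=[at_z(C,*f(*p),.03) for p in [(228,178),(362,176),(372,312),(232,320)]]
print(np.mean(c,0)); 
for i in range(4):
    d=c[(i+1)%4]-c[i];print(np.linalg.norm(d),np.degrees(np.arctan2(d[1],d[0]))%90)
# outer bottom edge at z=.025 
d=[at_z(C,*f(*p),.025) for p in [(218,327),(397,318),(388,112),(208,120)]]
print(np.mean(d,0))
for i in range(4):
    e=d[(i+1)%4]-d[i];print(np.linalg.norm(e),np.degrees(np.arctan2(e[1],e[0]))%90)
# plate corners
g=lambda x,y:(230+x/3-.33,55+y/3-.33)
P=[at_z(C,*g(*p),.004) for p in [(52,55),(402,27),(422,518),(107,541)]]
for p in P: print(p)
for i in range(4):
    e=P[(i+1)%4]-P[i];print(np.linalg.norm(e),np.degrees(np.arctan2(e[1],e[0]))%90)
# intensity profile for yellow-ish segmentation
a=cv2.imread('pics/w1.png').astype(int)
m=((a[...,2]-a[...,0])>25).astype(np.uint8);m[:172]=0;m[200:]=0;m[:,:295]=0;m[:,335:]=0
cn=max(cv2.findContours(m,0,1)[0],key=len);print(cv2.minAreaRect(cn),cv2.boundingRect(cn))
```

```text
[0.548 0.102 0.03 ]
0.012496319001797136 1.1754858554789585
0.012869555294889775 4.622749236786461
0.013209602067538066 3.6302908335690347
0.013412250359077456 1.485981705020123
[0.5483 0.1037 0.025 ]
0.017129097941893556 3.2349421239883975
0.019653609897181006 3.0413268696139966
0.016964933336844405 2.8570526385157393
0.019766736859512506 2.5655037277683306
[0.4856 0.2016 0.004 ]
[0.594  0.2103 0.004 ]
[0.607  0.0529 0.004 ]
[0.4977 0.0439 0.004 ]
0.10866010134409913 4.558797737362313
0.1579294319498859 4.745776266893785
0.1096569618527073 4.678001546227847
0.1581574641810914 4.38445892629349
((313.0, 182.0), (20.0, 18.0), 90.0) (304, 172, 19, 21)
```

Run:
```python
from h import *
go([.51,-.22,.22],-21)
```

```text
t 1.75 shift [-0.3127 -0.0421  0.0207] rot [-8.0000e-02  5.0000e-02  1.1139e+02]
```

Emit:
{"name": "apply_moves", "arguments": {"commands": [{"linear":[-0.025,-0.004,0],"delta_rot":[0,0,6],"fingers":0},{"linear":[-0.055,-0.008,0],"delta_rot":[0,0,14],"fingers":0},{"linear":[-0.09,-0.012,0],"delta_rot":[0,0,22],"fingers":0},{"linear":[-0.13,-0.018,0],"delta_rot":[0,0,30],"fingers":0},{"linear":[-0.17,-0.023,0.01],"delta_rot":[0,0,38],"fingers":0},{"linear":[-0.205,-0.028,0.01],"delta_rot":[0,0,46],"fingers":0},{"linear":[-0.24,-0.032,0.02],"delta_rot":[0,0,54],"fingers":0},{"linear":[-0.27,-0.036,0.02],"delta_rot":[0,0,62],"fingers":0}]}}

```text
time: 2.55
tool_pos: [0.5153, -0.1769, 0.2199]
tool_rot: [-0.001, 0.97, 0.244, -0.001]
contact_force: [0.8, 0.3, 1.0]
gripper_width: 1.003
```

Run:
```python
from h import *
go([.51,-.22,.22],-21)
```

```text
t 2.55 shift [-0.025   0.0355 -0.0002] rot [-0.09  0.1  49.19]
```

Emit:
{"name": "apply_moves", "arguments": {"commands": [{"linear":[-0.008,0.01,0],"delta_rot":[0,0,8],"fingers":0},{"linear":[-0.016,0.02,0],"delta_rot":[0,0,16],"fingers":0},{"linear":[-0.022,0.03,0],"delta_rot":[0,0,24],"fingers":0},{"linear":[-0.025,0.035,0],"delta_rot":[0,0,32],"fingers":0},{"linear":[-0.025,0.035,0],"delta_rot":[0,0,40],"fingers":0},{"linear":[-0.025,0.035,0],"delta_rot":[0,0,46],"fingers":0},{"linear":[-0.025,0.035,0],"delta_rot":[0,0,49],"fingers":0},{"linear":[-0.025,0.035,0],"delta_rot":[0,0,49],"fingers":0}]}}

```text
time: 3.35
tool_pos: [0.5111, -0.2184, 0.2212]
tool_rot: [-0.0, 0.984, -0.177, -0.0]
contact_force: [0.4, -0.7, -0.5]
gripper_width: 0.996
```

Run:
```python
from h import *
s=state();im=eyes.grab_frame('wrist')
cv2.imwrite('pics/w2.png',im[:,:,::-1]);print(s['tool_pos'],yaw(s),s['joint_pos'])
import pickle;pickle.dump(s,open('s_w2.pkl','wb'))
```

```text
[ 0.51111479 -0.2183792   0.22120511] -20.447612667595376 [-5.37923677e-01 -1.05712447e-01  1.78523192e+00  4.79567878e-04
  1.46244134e+00  1.38969894e+00]
```

View pics/w2.png

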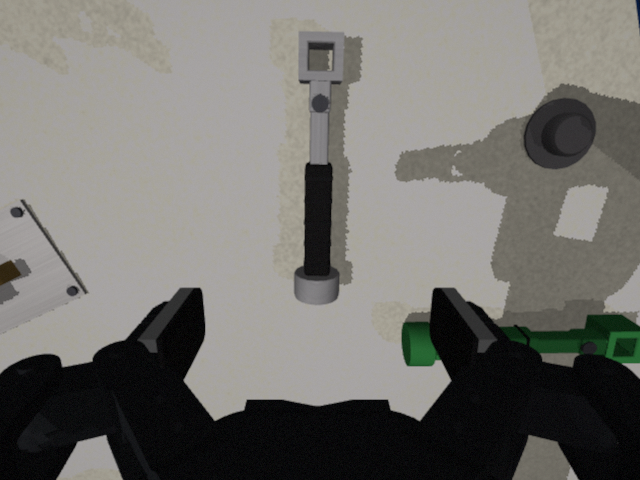

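The picture shows the steel head with a square hole at (320,57), the pivot at (320,103), the black handle at (317,220) and the knob at (316,285). This is the wrench I want; the green look-alike is at lower right, around (560,340).

Run:
```python
from h import *
import pickle
np.set_printoptions(precision=4,suppress=True)
a=cv2.imread('pics/w2.png')
c=cv2.resize(a[20:95,280:360],None,fx=7,fy=7,interpolation=cv2.INTER_CUBIC);cv2.imwrite('pics/w2c.png',c)
s=pickle.load(open('s_w2.pkl','rb'));C=cam('wrist',s)
for n,p,z in [('hole',(321,56.5),.034),('h0',(319,165),.035),('h1',(316.5,272),.035),('knobtop',(316,275),.04)]: print(n,at_z(C,*p,z))
g=a.astype(int).max(2);
for v in range(170,270,12):
    r=np.where(g[v,295:345]<45)[0]+295;print(v,r.min(),r.max())
```

```text
hole [ 0.6213 -0.2629  0.034 ]
h0 [ 0.541  -0.2314  0.035 ]
h1 [ 0.4491 -0.1948  0.035 ]
knobtop [ 0.4484 -0.194   0.04  ]
170 306 331
182 306 331
194 306 331
206 305 330
218 305 330
230 305 329
242 305 330
254 305 329
266 304 329
```

View pics/w2c.png

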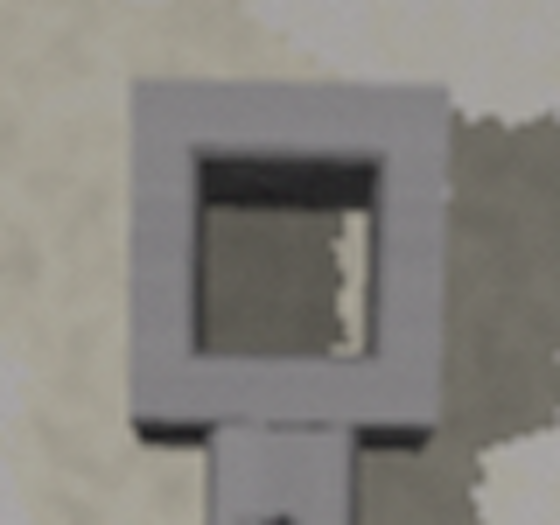

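Run:
```python
from h import *
import pickle
np.set_printoptions(precision=4,suppress=True)
s=pickle.load(open('s_w2.pkl','rb'));C=cam('wrist',s)
f=lambda x,y:(280+x/7-.5,20+y/7-.5)
c=np.array([at_z(C,*f(*p),.034) for p in [(195,155),(380,152),(375,355),(192,355)]])
o=np.array([at_z(C,*f(*p),.034) for p in [(132,82),(447,86),(440,424),(135,420)]])
for q in (c,o):
    print(q.mean(0),[ (round(np.linalg.norm(q[(i+1)%4]-q[i]),4), round(np.degrees(np.arctan2(*(q[(i+1)%4]-q[i])[1::-1]))%90,2)) for i in range(4)])
h=(c.mean(0)+o.mean(0))/2
for v,z in [(103,.036),(164,.035),(265,.035),(272,.04),(303,.022),(303,.03),(303,.01)]:
    p=at_z(C,318,v,z);print(v,z,p,np.linalg.norm((p-h)[:2]))
a0=at_z(C,318.5,170,.035);a1=at_z(C,316.75,266,.035);d=a0-a1;print('handle yaw',np.degrees(np.arctan2(d[1],d[0])))
a=cv2.imread('pics/w2.png')
cv2.imwrite('pics/w2d.png',cv2.resize(a[90:310,270:370],None,fx=2.7,fy=2.7,interpolation=cv2.INTER_CUBIC))
```

```text
[ 0.6219 -0.2625  0.034 ] [(np.float64(0.021), np.float64(70.4)), (np.float64(0.0214), np.float64(68.69)), (np.float64(0.0211), np.float64(69.55)), (np.float64(0.0211), np.float64(68.22))]
[ 0.6217 -0.2628  0.034 ] [(np.float64(0.0355), np.float64(68.89)), (np.float64(0.0357), np.float64(69.32)), (np.float64(0.0354), np.float64(68.85)), (np.float64(0.0356), np.float64(69.35))]
103 0.036 [ 0.5888 -0.2482  0.036 ] 0.03595250462592613
164 0.035 [ 0.5421 -0.2309  0.035 ] 0.085763043985687
265 0.035 [ 0.4551 -0.1985  0.035 ] 0.1785543350065552
272 0.04 [ 0.4506 -0.1968  0.04  ] 0.18344782175857674
303 0.022 [ 0.4126 -0.1827  0.022 ] 0.22392089649307653
303 0.03 [ 0.4164 -0.1841  0.03  ] 0.21983562710141358
303 0.01 [ 0.4068 -0.1806  0.01  ] 0.2300488305755827
handle yaw -21.434544990468183
```

View pics/w2d.png

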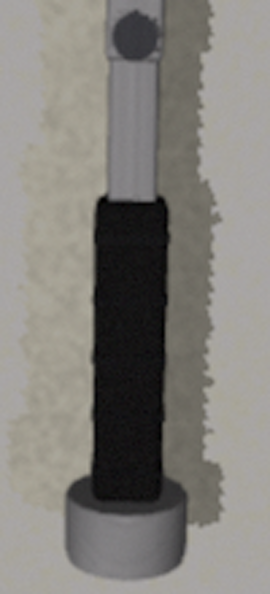

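Run:
```python
from h import *
import pickle
np.set_printoptions(precision=4,suppress=True)
s=pickle.load(open('s_w2.pkl','rb'));C=cam('wrist',s)
for v,u in [(182,318.5),(218,317.5),(254,317)]:
    p=at_z(C,u,v,.035);d=p-np.array([.6218,-.2627,.035]);print(p,d[:2]@[-.9336,.3584],d[:2]@[-.3584,-.9336])
go([.5116,-.2204,.006],-21.2)
```

```text
[ 0.5274 -0.2258  0.035 ] 0.10135730121413339 -0.0005668356298014646
[ 0.4974 -0.2137  0.035 ] 0.1337106576595921 -0.0011135737272703035
[ 0.4656 -0.2014  0.035 ] 0.16782225096510694 -0.0012311344516624692
t 3.4 shift [0.0011 0.0016 0.2152] rot [-0.02  0.01  0.79]
```

Emit:
{"name": "apply_moves", "arguments": {"commands": [{"linear":[0.001,0.001,0.03],"delta_rot":[0,0,0.8],"fingers":0},{"linear":[0.001,0.001,0.07],"delta_rot":[0,0,0.8],"fingers":0},{"linear":[0.001,0.001,0.11],"delta_rot":[0,0,0.8],"fingers":0},{"linear":[0.001,0.001,0.15],"delta_rot":[0,0,0.8],"fingers":0},{"linear":[0.001,0.001,0.18],"delta_rot":[0,0,0.8],"fingers":0},{"linear":[0.001,0.001,0.2],"delta_rot":[0,0,0.8],"fingers":0},{"linear":[0.001,0.001,0.212],"delta_rot":[0,0,0.8],"fingers":0},{"linear":[0.001,0.001,0.215],"delta_rot":[0,0,0.8],"fingers":0}]}}

```text
time: 4.2
tool_pos: [0.5108, -0.2204, 0.0049]
tool_rot: [-0.001, 0.983, -0.185, -0.001]
contact_force: [0.8, -0.7, -0.0]
gripper_width: 0.997
```

Emit:
{"name": "apply_moves", "arguments": {"commands": [{"linear":[0,0,0],"delta_rot":[0,0,0],"fingers":120},{"linear":[0,0,0],"delta_rot":[0,0,0],"fingers":160},{"linear":[0,0,0],"delta_rot":[0,0,0],"fingers":255},{"linear":[0,0,0],"delta_rot":[0,0,0],"fingers":255},{"linear":[0,0,0],"delta_rot":[0,0,0],"fingers":255},{"linear":[0,0,0],"delta_rot":[0,0,0],"fingers":255},{"linear":[0,0,0],"delta_rot":[0,0,0],"fingers":255},{"linear":[0,0,0],"delta_rot":[0,0,0],"fingers":255}]}}

```text
time: 5.0
tool_pos: [0.5125, -0.2215, 0.0076]
tool_rot: [-0.0, 0.983, -0.186, 0.001]
contact_force: [0.2, 3.1, 5.6]
gripper_width: 0.27
```

Emit:
{"name": "apply_moves", "arguments": {"commands": [{"linear":[0,0,-0.003],"delta_rot":[0,0,0],"fingers":255},{"linear":[0,0,-0.01],"delta_rot":[0,0,0],"fingers":255},{"linear":[0,0,-0.025],"delta_rot":[0,0,0],"fingers":255},{"linear":[0,0,-0.045],"delta_rot":[0,0,0],"fingers":255},{"linear":[0,0,-0.065],"delta_rot":[0,0,0],"fingers":255},{"linear":[0,0,-0.085],"delta_rot":[0,0,0],"fingers":255},{"linear":[0,0,-0.1],"delta_rot":[0,0,0],"fingers":255},{"linear":[0,0,-0.1],"delta_rot":[0,0,0],"fingers":255}]}}

```text
time: 5.8
tool_pos: [0.5132, -0.2225, 0.1097]
tool_rot: [0.001, 0.983, -0.186, 0.003]
contact_force: [0.7, -0.3, -4.7]
gripper_width: 0.272
```

Run:
```python
from h import *
s=state();im=eyes.grab_frame('wrist')
cv2.imwrite('pics/w3.png',im[:,:,::-1]);print(s['tool_pos'],yaw(s),s['joint_pos'],s['contact_force'],s['ft_torque'])
import pickle;pickle.dump(s,open('s_w3.pkl','wb'))
go([.554,-.08,.107],93)
```

```text
[ 0.5131873  -0.22252854  0.10974618] -21.40144134808252 [-5.42147029e-01  2.51504104e-04  1.87685944e+00 -9.80333206e-05
  1.25854977e+00  1.40220792e+00] [ 0.66049842 -0.33342812 -4.70806266] [ 0.03193145 -0.04701371  0.02644511]
t 5.85 shift [-0.0129 -0.1474  0.0007] rot [ 1.900e-01 -7.000e-02 -1.144e+02]
```

View pics/w3.png

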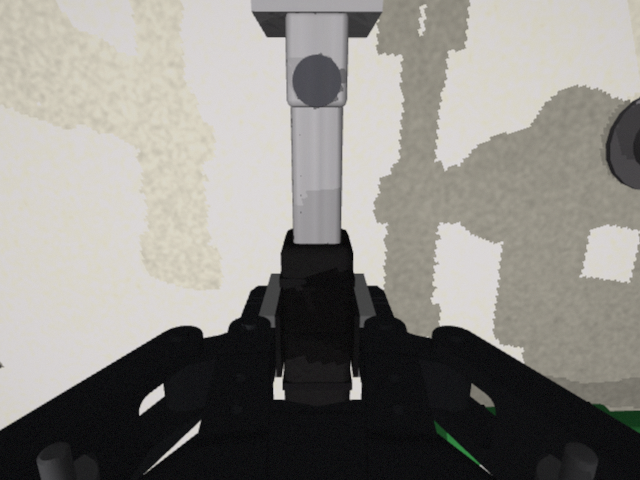

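```bash
cat > chk.py <<'E'
from h import *
import pickle
np.set_printoptions(precision=4,suppress=True)
s=pickle.load(open('s_w3.pkl','rb'));C=cam('wrist',s)
Rt=q2R(s['tool_rot'])
ux=np.array([np.cos(np.radians(-21.3)),np.sin(np.radians(-21.3)),0]);uy=np.array([-ux[1],ux[0],0])
# predicted in tool frame at grasp: hole at tool (x0, y0), underside z
g=np.array([.5125,-.2215]);hole=np.array([.6218,-.2627])
d=hole-g;print('hole rel tcp along',d@ux[:2],d@uy[:2])
X=d@ux[:2];Y=d@uy[:2]
def W(a,b,h): return s['tool_pos']+ux*(X-a)+uy*(Y+b)+np.array([0,0,h-.0076])
for n,a,b,h in [('hinge',.036,0,.036),('topL',.018,.018,.034),('topR',.018,-.018,.034),('botL',.018,.018,0),('botR',.018,-.018,0),('hs',.086,0,.035)]:
    print(n,proj(C,W(a,b,h)))
E
python3 chk.py
```

```text
hole rel tcp along 0.11679980187058725 0.0013176809141719583
hinge [312.4238  79.6616]
topL [246.9656  10.9917]
topR [377.3388  10.7947]
botL [263.4302  37.4552]
botR [362.7908  37.2956]
hs [313.2301 246.1501]
```

Emit:
{"name": "apply_moves", "arguments": {"commands": [{"linear":[0,-0.005,0],"delta_rot":[0,0,-4],"fingers":255},{"linear":[-0.001,-0.015,0],"delta_rot":[0,0,-10],"fingers":255},{"linear":[-0.003,-0.025,0],"delta_rot":[0,0,-17],"fingers":255},{"linear":[-0.004,-0.04,0],"delta_rot":[0,0,-24],"fingers":255},{"linear":[-0.005,-0.055,0],"delta_rot":[0,0,-31],"fingers":255},{"linear":[-0.006,-0.07,0],"delta_rot":[0,0,-38],"fingers":255},{"linear":[-0.008,-0.085,0],"delta_rot":[0,0,-45],"fingers":255},{"linear":[-0.009,-0.1,0],"delta_rot":[0,0,-52],"fingers":255}]}}

```text
time: 6.65
tool_pos: [0.5385, -0.124, 0.1044]
tool_rot: [-0.001, 0.964, 0.266, -0.001]
contact_force: [-0.1, -0.5, -5.1]
gripper_width: 0.27
```

Run:
```python
from h import *
go([.554,-.06,.107],93)
```

```text
t 6.65 shift [ 0.0462 -0.047  -0.0026] rot [-2.000e-01  3.000e-02 -6.211e+01]
```

Emit:
{"name": "apply_moves", "arguments": {"commands": [{"linear":[0.006,-0.006,0],"delta_rot":[0,0,-8],"fingers":255},{"linear":[0.013,-0.014,0],"delta_rot":[0,0,-16],"fingers":255},{"linear":[0.02,-0.021,0],"delta_rot":[0,0,-24],"fingers":255},{"linear":[0.028,-0.029,0],"delta_rot":[0,0,-32],"fingers":255},{"linear":[0.035,-0.036,0],"delta_rot":[0,0,-40],"fingers":255},{"linear":[0.041,-0.042,0],"delta_rot":[0,0,-48],"fingers":255},{"linear":[0.046,-0.047,0],"delta_rot":[0,0,-56],"fingers":255},{"linear":[0.046,-0.047,0],"delta_rot":[0,0,-62],"fingers":255}]}}

```text
time: 7.45
tool_pos: [0.5542, -0.0601, 0.1044]
tool_rot: [-0.001, 0.689, 0.725, -0.001]
contact_force: [-1.1, -0.1, -4.1]
gripper_width: 0.269
```

Run:
```python
from h import *
print(state()['tool_pos'],yaw(state()))
go([.5541,-.0141,.06],93)
```

```text
[ 0.55422286 -0.06014172  0.10437407] 92.93520717095899
t 7.45 shift [0.0459 0.0024 0.0444] rot [-0.17 -0.06 -0.06]
```

Emit:
{"name": "apply_moves", "arguments": {"commands": [{"linear":[0.006,0,0],"delta_rot":[0,0,0],"fingers":255},{"linear":[0.016,0.001,0.005],"delta_rot":[0,0,0],"fingers":255},{"linear":[0.027,0.001,0.015],"delta_rot":[0,0,0],"fingers":255},{"linear":[0.037,0.002,0.025],"delta_rot":[0,0,0],"fingers":255},{"linear":[0.044,0.002,0.035],"delta_rot":[0,0,0],"fingers":255},{"linear":[0.046,0.002,0.042],"delta_rot":[0,0,0],"fingers":255},{"linear":[0.046,0.002,0.045],"delta_rot":[0,0,0],"fingers":255},{"linear":[0.046,0.002,0.045],"delta_rot":[0,0,0],"fingers":255}]}}

```text
time: 8.25
tool_pos: [0.5548, -0.0152, 0.0606]
tool_rot: [-0.0, 0.691, 0.723, -0.0]
contact_force: [0.4, -0.7, -4.2]
gripper_width: 0.274
```

Run:
```python
from h import *
s=state();print(s['tool_pos'],yaw(s),s['contact_force'])
A=eyes.grab_frame('scene')[:,:,::-1];B=eyes.grab_frame('top')[:,:,::-1];Cc=eyes.grab_frame('wrist')[:,:,::-1]
f=lambda i,x,y:cv2.resize(i[y:y+75,x:x+100],None,fx=4,fy=4,interpolation=cv2.INTER_CUBIC)
w=cv2.resize(Cc,(400,300))
cv2.imwrite('pics/w4.png',cv2.vconcat([cv2.hconcat([f(A,310,225),f(B,215,200)]),cv2.hconcat([w,w])]))
cv2.imwrite('pics/w4w.png',Cc);cv2.imwrite('pics/s4.png',A);cv2.imwrite('pics/t4.png',B)
```

```text
[ 0.55480118 -0.01519867  0.06055614] 92.59271074877876 [ 0.36153025 -0.67626253 -4.18733429]
```

View pics/w4.png

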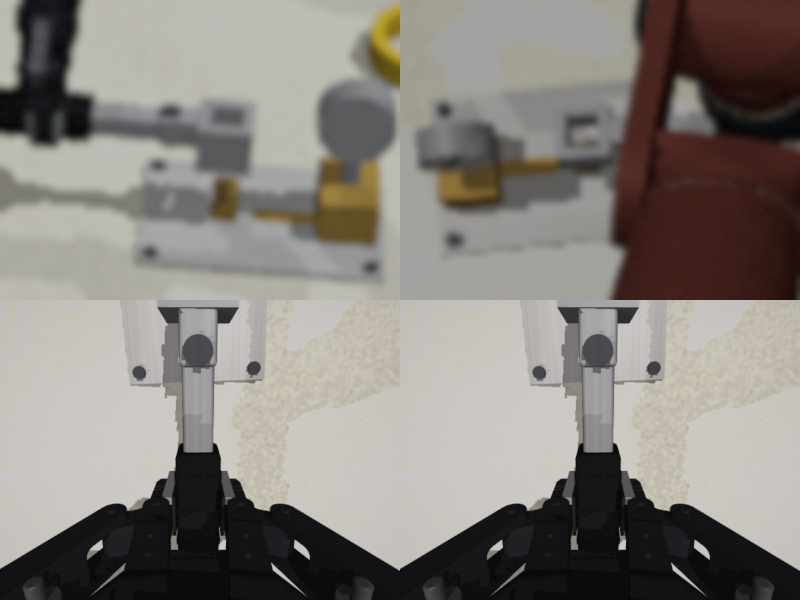

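Run:
```python
from h import *
np.set_printoptions(precision=4,suppress=True)
B=cv2.imread('pics/t4.png');cv2.imwrite('pics/t4c.png',cv2.resize(B[215:250,235:285],None,fx=12,fy=12,interpolation=cv2.INTER_CUBIC))
A=cv2.imread('pics/s4.png');cv2.imwrite('pics/s4c.png',cv2.resize(A[240:290,345:405],None,fx=12,fy=12,interpolation=cv2.INTER_CUBIC))
T=cam('top');S=cam('scene')
print('hole pred top px',proj(T,np.array([.5488+0,.1015,.087])),'fit',proj(T,np.array([.548,.1025,.03])))
print(proj(S,np.array([.5495,.1015,.087])),proj(S,np.array([.548,.1025,.03])))
```

```text
hole pred top px [259.0228 231.5911] fit [260.233  236.4216]
[367.592  253.6221] [366.7532 270.7064]
```

View pics/t4c.png

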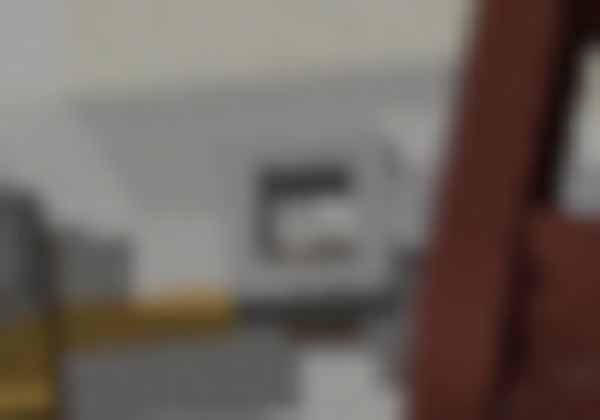

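View pics/s4c.png

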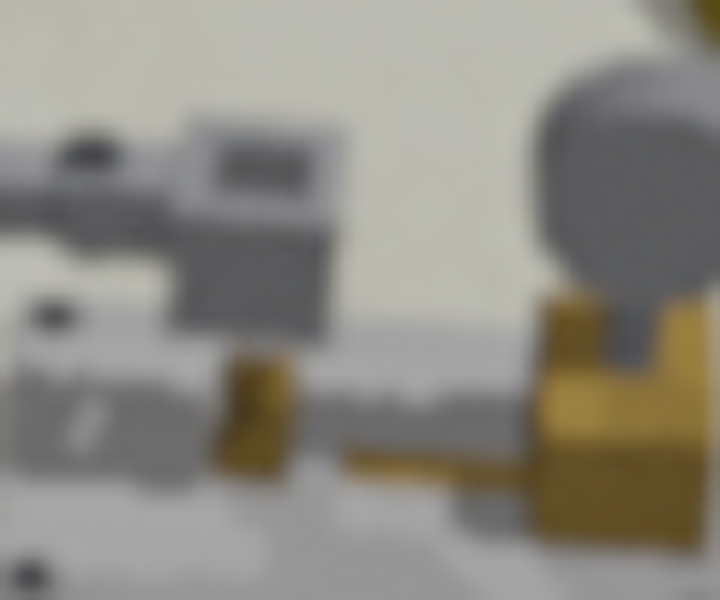

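Emit:
{"name": "apply_moves", "arguments": {"commands": [{"linear":[0.001,-0.001,0.003],"delta_rot":[0,0,0],"fingers":255},{"linear":[0.001,-0.001,0.008],"delta_rot":[0,0,0],"fingers":255},{"linear":[0.001,-0.001,0.013],"delta_rot":[0,0,0],"fingers":255},{"linear":[0.001,-0.001,0.018],"delta_rot":[0,0,0],"fingers":255},{"linear":[0.001,-0.001,0.023],"delta_rot":[0,0,0],"fingers":255},{"linear":[0.001,-0.001,0.028],"delta_rot":[0,0,0],"fingers":255},{"linear":[0.001,-0.001,0.031],"delta_rot":[0,0,0],"fingers":255},{"linear":[0.001,-0.001,0.031],"delta_rot":[0,0,0],"fingers":255}]}}

```text
time: 9.2
tool_pos: [0.5536, -0.0138, 0.0296]
tool_rot: [-0.001, 0.691, 0.723, -0.0]
contact_force: [-1.7, 1.1, -4.7]
gripper_width: 0.27
```

Run:
```python
from h import *
s=state();print(s['tool_pos'],yaw(s),s['contact_force'],s['ft_torque'])
A=eyes.grab_frame('scene')[:,:,::-1]
f=lambda i,x,y:cv2.resize(i[y:y+75,x:x+100],None,fx=7,fy=7,interpolation=cv2.INTER_CUBIC)
cv2.imwrite('pics/s5.png',f(A,310,225))
```

```text
[ 0.55359546 -0.01379343  0.02956333] 92.59968016647358 [-1.69833528  1.11793966 -4.71856852] [0.28781578 0.07756903 0.13073528]
```

View pics/s5.png

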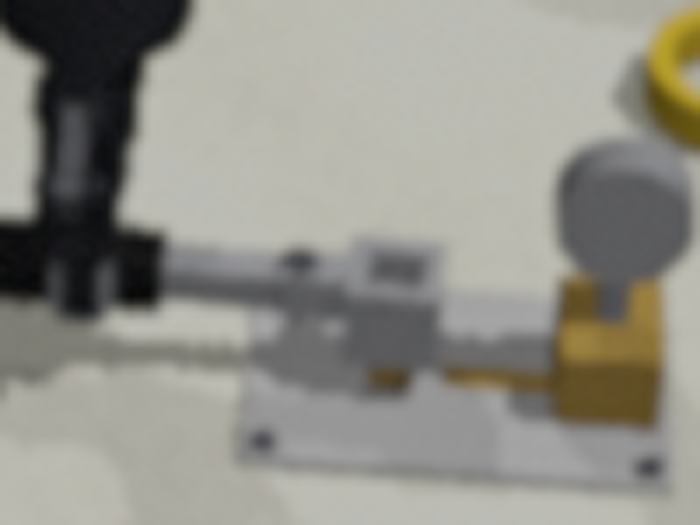

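Emit:
{"name": "apply_moves", "arguments": {"commands": [{"linear":[0,0,0.003],"delta_rot":[0,0,0],"fingers":255},{"linear":[0,0,0.006],"delta_rot":[0,0,0],"fingers":255},{"linear":[0,0,0.009],"delta_rot":[0,0,0],"fingers":255},{"linear":[0,0,0.012],"delta_rot":[0,0,0],"fingers":255},{"linear":[0,0,0.014],"delta_rot":[0,0,0],"fingers":255},{"linear":[0,0,0.016],"delta_rot":[0,0,0],"fingers":255},{"linear":[0,0,0.017],"delta_rot":[0,0,0],"fingers":255},{"linear":[0,0,0.017],"delta_rot":[0,0,0],"fingers":255}]}}

```text
time: 10.05
tool_pos: [0.554, -0.0139, 0.0132]
tool_rot: [-0.0, 0.691, 0.723, 0.0]
contact_force: [-3.5, 4.2, -0.6]
gripper_width: 0.266
```

Emit:
{"name": "apply_moves", "arguments": {"commands": [{"linear":[0,0,0],"delta_rot":[0,0,0],"fingers":180},{"linear":[0,0,0],"delta_rot":[0,0,0],"fingers":170},{"linear":[0,0,0],"delta_rot":[0,0,0],"fingers":165},{"linear":[0,0,0],"delta_rot":[0,0,0],"fingers":165},{"linear":[0,0,0],"delta_rot":[0,0,0],"fingers":165},{"linear":[0,0,0],"delta_rot":[0,0,0],"fingers":165},{"linear":[0,0,0],"delta_rot":[0,0,0],"fingers":165},{"linear":[0,0,0],"delta_rot":[0,0,0],"fingers":165}]}}

```text
time: 10.85
tool_pos: [0.5542, -0.0142, 0.0133]
tool_rot: [0.0, 0.691, 0.723, -0.0]
contact_force: [-0.2, -0.5, -0.1]
gripper_width: 0.354
```

Run:
```python
from h import *
import pickle
s=state();print(s['tool_pos'],yaw(s),s['contact_force'],s['ft_torque'])
pickle.dump(s,open('s_w6.pkl','wb'))
A=eyes.grab_frame('scene')[:,:,::-1];B=eyes.grab_frame('wrist')[:,:,::-1]
f=lambda i,x,y:cv2.resize(i[y:y+75,x:x+100],None,fx=5,fy=5,interpolation=cv2.INTER_CUBIC)
cv2.imwrite('pics/s6.png',f(A,310,225));cv2.imwrite('pics/w6.png',B)
```

```text
[ 0.55416433 -0.01419141  0.01328883] 92.60181651160842 [-0.19064814 -0.45971125 -0.06358904] [0.03100827 0.01552186 0.03078617]
```

View pics/s6.png

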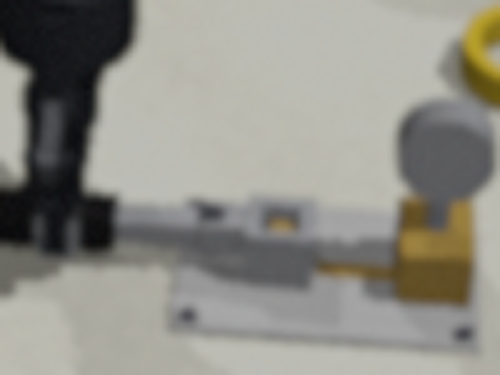

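View pics/w6.png

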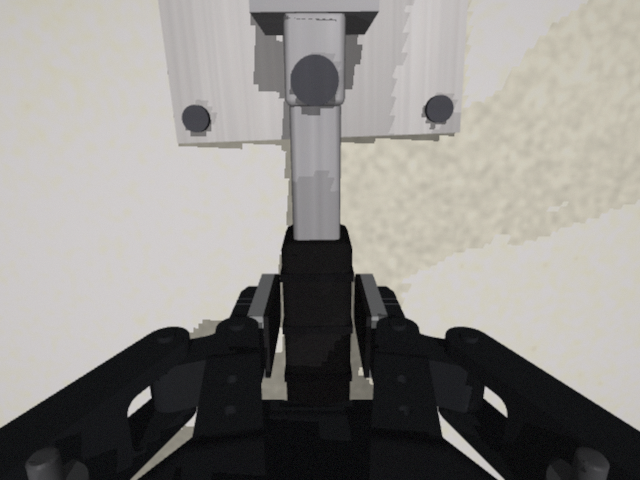

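Emit:
{"name": "apply_moves", "arguments": {"commands": [{"linear":[0.0002,-0.0061,0],"delta_rot":[0,0,3],"fingers":165},{"linear":[0.0006,-0.0122,0],"delta_rot":[0,0,6],"fingers":165},{"linear":[0.0014,-0.0183,0],"delta_rot":[0,0,9],"fingers":165},{"linear":[0.0026,-0.0243,0],"delta_rot":[0,0,12],"fingers":165},{"linear":[0.004,-0.0303,0],"delta_rot":[0,0,15],"fingers":165},{"linear":[0.0057,-0.0362,0],"delta_rot":[0,0,18],"fingers":165},{"linear":[0.0078,-0.0419,0],"delta_rot":[0,0,21],"fingers":165},{"linear":[0.0101,-0.0476,0],"delta_rot":[0,0,24],"fingers":165}]}}

```text
time: 11.75
tool_pos: [0.5073, -0.0066, 0.0139]
tool_rot: [0.001, 0.827, 0.563, 0.001]
contact_force: [2.6, -1.6, -1.5]
gripper_width: 0.349
```

```bash
cat > ck.py <<'E'
import sys
from h import *
import pickle
n=sys.argv[1]
s=state();Rm=q2R(s['tool_rot']);print('pos',np.round(s['tool_pos'],4),'yaw',round(yaw(s),2),'Ftool',np.round(Rm.T@s['contact_force'],2),'T',np.round(Rm.T@s['ft_torque'],3))
d=np.array([.548,.1025])-s['tool_pos'][:2];print('r',np.linalg.norm(d),'dir',np.degrees(np.arctan2(d[1],d[0])))
B=eyes.grab_frame('wrist')[:,:,::-1];cv2.imwrite(f'pics/w{n}.png',B);pickle.dump(s,open(f's_w{n}.pkl','wb'))
E
python3 ck.py 7
```

```text
pos [ 0.5073 -0.0066  0.0139] yaw 68.48 Ftool [-0.52  2.94  1.55] T [-0.489  0.027 -0.045]
r 0.11642794398922857 dir 69.54560690990772
```

View pics/w7.png

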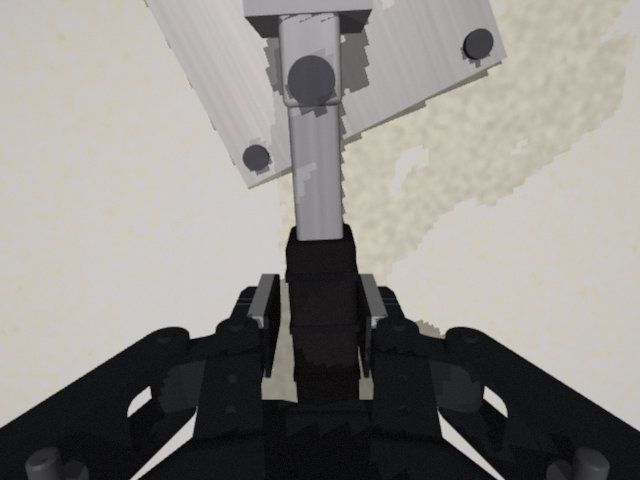

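Emit:
{"name": "apply_moves", "arguments": {"commands": [{"linear":[0,-0.0013,0],"delta_rot":[0,0,0.6],"fingers":165},{"linear":[0,-0.0026,0],"delta_rot":[0,0,1.2],"fingers":165},{"linear":[0.0001,-0.0038,0],"delta_rot":[0,0,1.9],"fingers":165},{"linear":[0.0001,-0.0051,0],"delta_rot":[0,0,2.5],"fingers":165},{"linear":[0.0002,-0.0064,0],"delta_rot":[0,0,3.1],"fingers":165},{"linear":[0.0002,-0.0077,0],"delta_rot":[0,0,3.8],"fingers":165},{"linear":[0.0003,-0.0089,0],"delta_rot":[0,0,4.4],"fingers":165},{"linear":[0.0004,-0.0102,0],"delta_rot":[0,0,5],"fingers":165}]}}

```text
time: 12.6
tool_pos: [0.4973, -0.0024, 0.0138]
tool_rot: [0.001, 0.85, 0.527, 0.0]
contact_force: [3.5, -3.2, 1.7]
gripper_width: 0.353
```

```bash
python3 ck.py 8
```

```text
pos [ 0.4973 -0.0024  0.0138] yaw 63.56 Ftool [-1.28  4.56 -1.7 ] T [-0.918 -0.149 -0.088]
r 0.1164816472805436 dir 64.20077409004284
```

Emit:
{"name": "apply_moves", "arguments": {"commands": [{"linear":[0,-0.0013,0],"delta_rot":[0,0,0.6],"fingers":165},{"linear":[0,-0.0026,0],"delta_rot":[0,0,1.2],"fingers":165},{"linear":[0.0001,-0.0038,0],"delta_rot":[0,0,1.9],"fingers":165},{"linear":[0.0001,-0.0051,0],"delta_rot":[0,0,2.5],"fingers":165},{"linear":[0.0002,-0.0064,0],"delta_rot":[0,0,3.1],"fingers":165},{"linear":[0.0002,-0.0077,0],"delta_rot":[0,0,3.8],"fingers":165},{"linear":[0.0003,-0.0089,0],"delta_rot":[0,0,4.4],"fingers":165},{"linear":[0.0004,-0.0102,0],"delta_rot":[0,0,5],"fingers":165}]}}

```text
time: 13.45
tool_pos: [0.4883, 0.0024, 0.0138]
tool_rot: [0.001, 0.872, 0.489, 0.0]
contact_force: [4.5, -3.7, 2.2]
gripper_width: 0.353
```

```bash
python3 ck.py 9
```

```text
pos [0.4883 0.0024 0.0138] yaw 58.57 Ftool [-0.81  5.82 -2.23] T [-0.951 -0.165 -0.003]
r 0.11656757944645231 dir 59.20352789028652
```

View pics/w9.png

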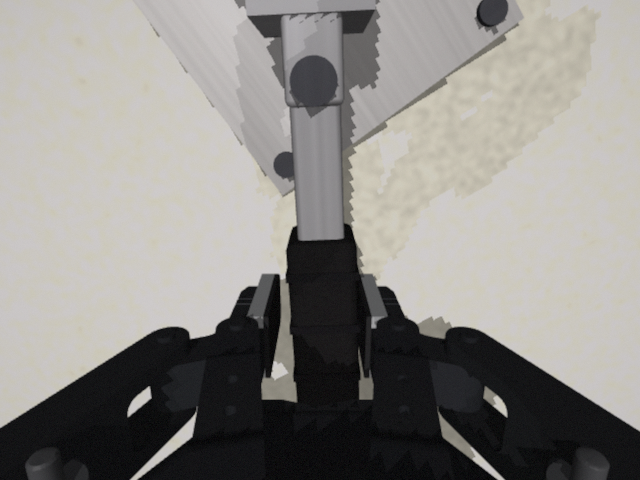

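Emit:
{"name": "apply_moves", "arguments": {"commands": [{"linear":[0,-0.001,0],"delta_rot":[0,0,0.5],"fingers":165},{"linear":[0,-0.002,0],"delta_rot":[0,0,1],"fingers":165},{"linear":[0.0001,-0.0031,0],"delta_rot":[0,0,1.5],"fingers":165},{"linear":[0.0001,-0.0041,0],"delta_rot":[0,0,2],"fingers":165},{"linear":[0.0001,-0.0051,0],"delta_rot":[0,0,2.5],"fingers":165},{"linear":[0.0002,-0.0061,0],"delta_rot":[0,0,3],"fingers":165},{"linear":[0.0002,-0.0071,0],"delta_rot":[0,0,3.5],"fingers":165},{"linear":[0.0003,-0.0082,0],"delta_rot":[0,0,4],"fingers":165}]}}

```text
time: 14.3
tool_pos: [0.482, 0.0065, 0.0138]
tool_rot: [0.001, 0.889, 0.459, 0.001]
contact_force: [6.1, -6.1, -0.8]
gripper_width: 0.352
```

```bash
python3 ck.py 10
```

```text
pos [0.482  0.0065 0.0138] yaw 54.59 Ftool [-1.45  8.51  0.81] T [-1.37  -0.127 -0.099]
r 0.11655875706717436 dir 55.484423011710376
```

```bash
cat > ang.py <<'E'
import sys
from h import *
# pitch of head near-top edge line and handle edges in the wrist image
for n in sys.argv[1:]:
    a=cv2.imread(f'pics/w{n}.png');g=cv2.cvtColor(a,cv2.COLOR_BGR2GRAY).astype(float)
    # head: boundary between top (bright) and front face (darker) near rows 3..25
    cols=[c for c in list(range(258,280))+list(range(348,366))];r=[]
    gs=cv2.GaussianBlur(g,(0,0),1)
    for c in cols:
        d=gs[1:28,c]-gs[0:27,c]; k=int(np.argmin(d)); 
        if 0<k<26:
            y0,y1,y2=d[k-1],d[k],d[k+1];k=k+.5*(y0-y2)/(y0-2*y1+y2+1e-9)
        r.append(k+.5)
    p=np.polyfit(cols,r,1);res=np.abs(np.polyval(p,cols)-r);m=res<1;p=np.polyfit(np.array(cols)[m],np.array(r)[m],1)
    # black handle edges rows 245..275
    e=[]
    for v in range(243,272,2):
        x=np.where(g[v,270:375]<50)[0]+270
        e.append((v,x.min(),x.max()))
    # steel shank edges: strongest gradients, rows 115..225
    L=[];Rr=[]
    for v in range(115,225,3):
        dl=np.abs(np.diff(gs[v,280:305]));dr=np.abs(np.diff(gs[v,330:355]))
        L.append(280+dl.argmax()+.5);Rr.append(330+dr.argmax()+.5)
    V=np.arange(115,225,3)
    print(n,'head slope deg',np.degrees(np.arctan(p[0])).round(2),'inl',m.sum(),'row',np.polyval(p,313).round(2),'shank L/R slope',[np.degrees(np.arctan(np.polyfit(V,q,1)[0])).round(2) for q in (L,Rr)])
E
python3 ang.py 6 7 8 9 10
python3 - <<'E'
import cv2
ims=[cv2.resize(cv2.imread(f'pics/w{n}.png')[0:120,230:400],None,fx=2.3,fy=2.3) for n in (6,8,9,10)]
cv2.imwrite('pics/cmp.png',cv2.vconcat([cv2.hconcat(ims[:2]),cv2.hconcat(ims[2:])]))
E
```

```text
6 head slope deg -0.34 inl 40 row 11.36 shank L/R slope [np.float64(2.7), np.float64(-0.19)]
7 head slope deg -3.32 inl 40 row 12.08 shank L/R slope [np.float64(4.23), np.float64(0.61)]
8 head slope deg -2.93 inl 40 row 12.14 shank L/R slope [np.float64(4.42), np.float64(-0.16)]
9 head slope deg -2.89 inl 40 row 12.13 shank L/R slope [np.float64(3.47), np.float64(0.77)]
10 head slope deg -3.32 inl 40 row 12.43 shank L/R slope [np.float64(4.13), np.float64(2.66)]
```

View pics/cmp.png

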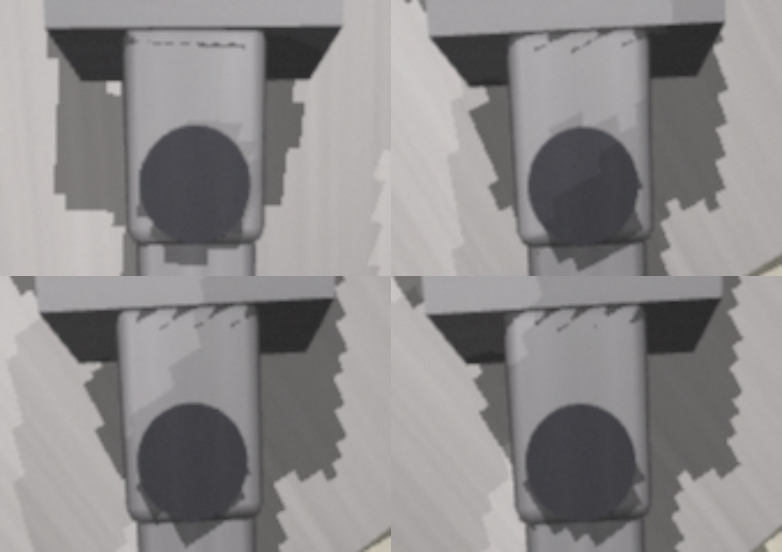

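Emit:
{"name": "apply_moves", "arguments": {"commands": [{"linear":[0,-0.0008,0],"delta_rot":[0,0,0.4],"fingers":165},{"linear":[0,-0.0016,0],"delta_rot":[0,0,0.8],"fingers":165},{"linear":[0,-0.0024,0],"delta_rot":[0,0,1.2],"fingers":165},{"linear":[0.0001,-0.0033,0],"delta_rot":[0,0,1.6],"fingers":165},{"linear":[0.0001,-0.0041,0],"delta_rot":[0,0,2],"fingers":165},{"linear":[0.0001,-0.0049,0],"delta_rot":[0,0,2.4],"fingers":165},{"linear":[0.0001,-0.0057,0],"delta_rot":[0,0,2.8],"fingers":165},{"linear":[0.0002,-0.0065,0],"delta_rot":[0,0,3.2],"fingers":165}]}}

```text
time: 15.15
tool_pos: [0.4771, 0.0099, 0.0139]
tool_rot: [0.002, 0.901, 0.434, 0.001]
contact_force: [6.1, -6.8, -1.1]
gripper_width: 0.352
```

```bash
python3 ck.py 11;python3 ang.py 9 10 11
```

```text
pos [0.4771 0.0099 0.0139] yaw 51.4 Ftool [-1.52  9.06  1.1 ] T [-1.619 -0.191 -0.047]
r 0.11658104859762553 dir 52.572650966258216
9 head slope deg -2.89 inl 40 row 12.13 shank L/R slope [np.float64(3.47), np.float64(0.77)]
10 head slope deg -3.32 inl 40 row 12.43 shank L/R slope [np.float64(4.13), np.float64(2.66)]
11 head slope deg -5.15 inl 40 row 12.12 shank L/R slope [np.float64(3.72), np.float64(2.82)]
```

Run:
```python
import cv2
ims=[cv2.resize(cv2.imread(f'pics/w{n}.png')[0:290,230:400],None,fx=2,fy=2,interpolation=cv2.INTER_CUBIC) for n in (9,11)]
cv2.imwrite('pics/cmp2.png',cv2.hconcat(ims))
```

```text
(no output)
```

View pics/cmp2.png

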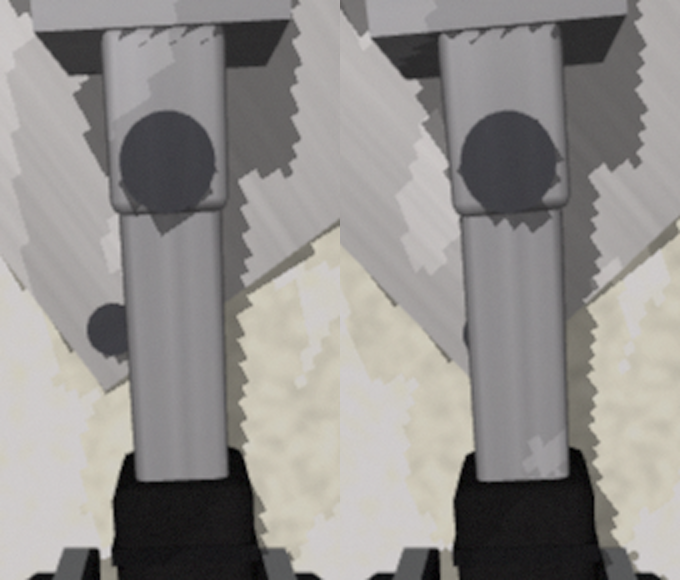

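Emit:
{"name": "apply_moves", "arguments": {"commands": [{"linear":[0,-0.0008,0],"delta_rot":[0,0,0.4],"fingers":165},{"linear":[0,-0.0016,0],"delta_rot":[0,0,0.8],"fingers":165},{"linear":[0,-0.0024,0],"delta_rot":[0,0,1.2],"fingers":165},{"linear":[0.0001,-0.0033,0],"delta_rot":[0,0,1.6],"fingers":165},{"linear":[0.0001,-0.0041,0],"delta_rot":[0,0,2],"fingers":165},{"linear":[0.0001,-0.0049,0],"delta_rot":[0,0,2.4],"fingers":165},{"linear":[0.0001,-0.0053,0],"delta_rot":[0,0,2.6],"fingers":165},{"linear":[0.0001,-0.0053,0],"delta_rot":[0,0,2.6],"fingers":165}]}}

```text
time: 16.0
tool_pos: [0.4727, 0.0132, 0.0138]
tool_rot: [0.002, 0.911, 0.413, 0.0]
contact_force: [6.0, -8.0, 0.8]
gripper_width: 0.351
```

```bash
python3 ck.py 12;python3 ang.py 9 10 11 12
python3 - <<'E'
import cv2
ims=[cv2.resize(cv2.imread(f'pics/w{n}.png')[0:290,230:400],None,fx=2,fy=2,interpolation=cv2.INTER_CUBIC) for n in (9,12)]
cv2.imwrite('pics/cmp3.png',cv2.hconcat(ims))
E
```

```text
pos [0.4727 0.0132 0.0138] yaw 48.82 Ftool [-2.08  9.77 -0.76] T [-1.524 -0.302 -0.031]
r 0.11680896442954831 dir 49.85535516526213
9 head slope deg -2.89 inl 40 row 12.13 shank L/R slope [np.float64(3.47), np.float64(0.77)]
10 head slope deg -3.32 inl 40 row 12.43 shank L/R slope [np.float64(4.13), np.float64(2.66)]
11 head slope deg -5.15 inl 40 row 12.12 shank L/R slope [np.float64(3.72), np.float64(2.82)]
12 head slope deg -8.34 inl 40 row 11.33 shank L/R slope [np.float64(2.15), np.float64(0.53)]
```

View pics/cmp3.png

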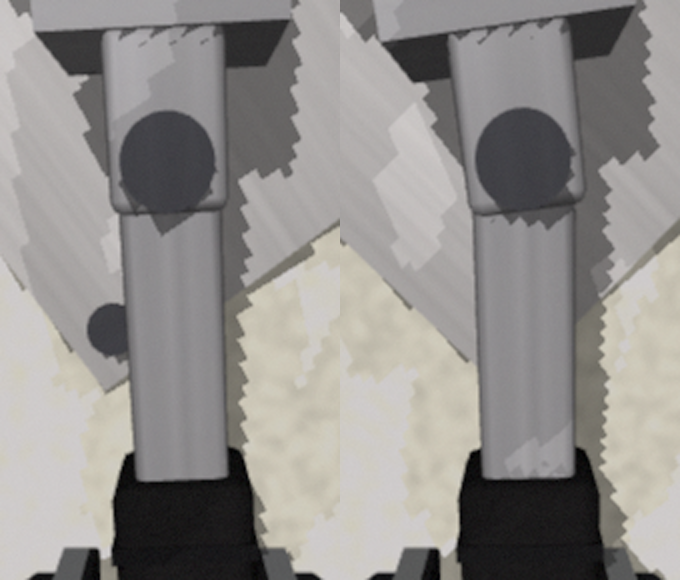

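Emit:
{"name": "apply_moves", "arguments": {"commands": [{"linear":[0,0.0015,0],"delta_rot":[0,0,-0.7],"fingers":165},{"linear":[0,0.003,0],"delta_rot":[0,0,-1.4],"fingers":165},{"linear":[0.0001,0.0045,0],"delta_rot":[0,0,-2.2],"fingers":165},{"linear":[0.0002,0.006,0],"delta_rot":[0,0,-2.9],"fingers":165},{"linear":[0.0003,0.0075,0],"delta_rot":[0,0,-3.6],"fingers":165},{"linear":[0.0004,0.009,0],"delta_rot":[0,0,-4.4],"fingers":165},{"linear":[0.0005,0.011,0],"delta_rot":[0,0,-5.4],"fingers":165},{"linear":[0.0005,0.011,0],"delta_rot":[0,0,-5.4],"fingers":165}]}}

```text
time: 16.85
tool_pos: [0.4807, 0.0076, 0.0132]
tool_rot: [0.0, 0.89, 0.456, 0.0]
contact_force: [5.0, -2.9, -1.4]
gripper_width: 0.35
```

```bash
python3 ck.py 13;python3 ang.py 9 12 13
```

```text
pos [0.4807 0.0076 0.0132] yaw 54.21 Ftool [0.58 5.79 1.41] T [-0.905  0.033 -0.079]
r 0.11632247504595312 dir 54.650265735005085
9 head slope deg -2.89 inl 40 row 12.13 shank L/R slope [np.float64(3.47), np.float64(0.77)]
12 head slope deg -8.34 inl 40 row 11.33 shank L/R slope [np.float64(2.15), np.float64(0.53)]
13 head slope deg -2.8 inl 40 row 12.84 shank L/R slope [np.float64(3.75), np.float64(4.63)]
```

View pics/w13.png

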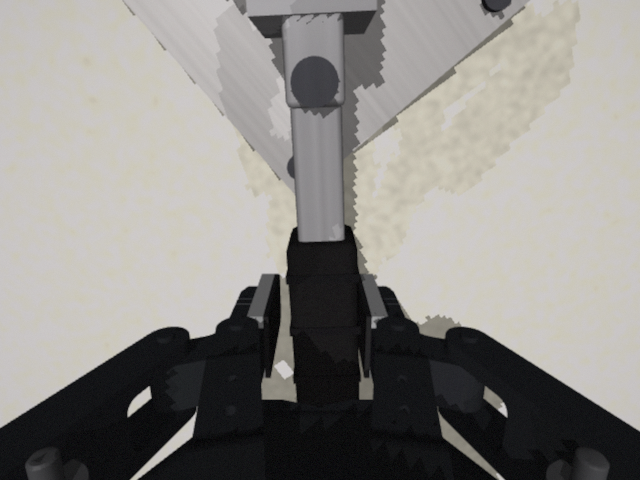

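Emit:
{"name": "apply_moves", "arguments": {"commands": [{"linear":[0,0.001,0],"delta_rot":[0,0,-0.5],"fingers":165},{"linear":[0,0.002,0],"delta_rot":[0,0,-1],"fingers":165},{"linear":[0,0.003,0],"delta_rot":[0,0,-1.5],"fingers":165},{"linear":[0,0.003,0],"delta_rot":[0,0,-1.5],"fingers":150},{"linear":[0,0.003,0],"delta_rot":[0,0,-1.5],"fingers":120},{"linear":[0,0.003,0],"delta_rot":[0,0,-1.5],"fingers":80},{"linear":[0,0.003,0],"delta_rot":[0,0,-1.5],"fingers":40},{"linear":[0,0.003,0],"delta_rot":[0,0,-1.5],"fingers":0}]}}

```text
time: 17.7
tool_pos: [0.4826, 0.006, 0.0132]
tool_rot: [-0.0, 0.884, 0.467, -0.0]
contact_force: [-0.5, 0.5, 0.5]
gripper_width: 0.979
```

```bash
python3 ck.py 14;python3 ang.py 9 12 13 14
```

```text
pos [0.4826 0.006  0.0132] yaw 55.7 Ftool [ 0.15 -0.73 -0.51] T [ 0.01  -0.02  -0.048]
r 0.11654810568219166 dir 55.85543847854
9 head slope deg -2.89 inl 40 row 12.13 shank L/R slope [np.float64(3.47), np.float64(0.77)]
12 head slope deg -8.34 inl 40 row 11.33 shank L/R slope [np.float64(2.15), np.float64(0.53)]
13 head slope deg -2.8 inl 40 row 12.84 shank L/R slope [np.float64(3.75), np.float64(4.63)]
14 head slope deg -2.57 inl 40 row 11.92 shank L/R slope [np.float64(3.61), np.float64(2.75)]
```

View pics/w14.png

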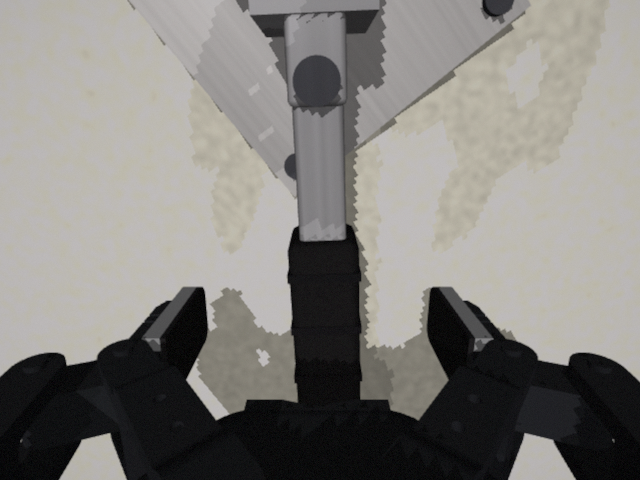

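Emit:
{"name": "apply_moves", "arguments": {"commands": [{"linear":[0,0,-0.01],"delta_rot":[0,0,0],"fingers":0},{"linear":[0,0,-0.03],"delta_rot":[0,0,0],"fingers":0},{"linear":[0,0,-0.06],"delta_rot":[0,0,0],"fingers":0},{"linear":[0,0,-0.1],"delta_rot":[0,0,0],"fingers":0},{"linear":[0,0,-0.14],"delta_rot":[0,0,0],"fingers":0},{"linear":[0,0,-0.17],"delta_rot":[0,0,0],"fingers":0},{"linear":[0,0,-0.19],"delta_rot":[0,0,0],"fingers":0},{"linear":[0,0,-0.19],"delta_rot":[0,0,0],"fingers":0}]}}

```text
time: 18.55
tool_pos: [0.4849, 0.0057, 0.2082]
tool_rot: [0.002, 0.884, 0.467, 0.003]
contact_force: [1.1, -0.1, 0.9]
gripper_width: 0.997
```

```bash
python3 ck.py 15
python3 - <<'E'
from h import *
A=eyes.grab_frame('scene')[:,:,::-1];cv2.imwrite('pics/s15.png',A)
w=cv2.imread('pics/w15.png')
cv2.imwrite('pics/w15c.png',cv2.hconcat([cv2.resize(w[20:140,260:380],(480,480),interpolation=cv2.INTER_CUBIC),cv2.resize(A[235:310,310:385],(480,480),interpolation=cv2.INTER_CUBIC)[:, :320]]))
E
```

```text
pos [0.4849 0.0057 0.2082] yaw 55.7 Ftool [ 0.54  0.94 -0.93] T [ 0.014 -0.005 -0.06 ]
r 0.1155407848987908 dir 56.91784205102102
```

View pics/w15.png

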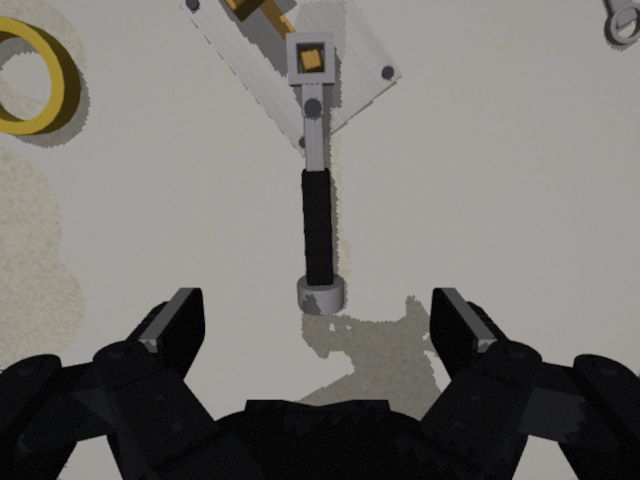

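View pics/w15c.png

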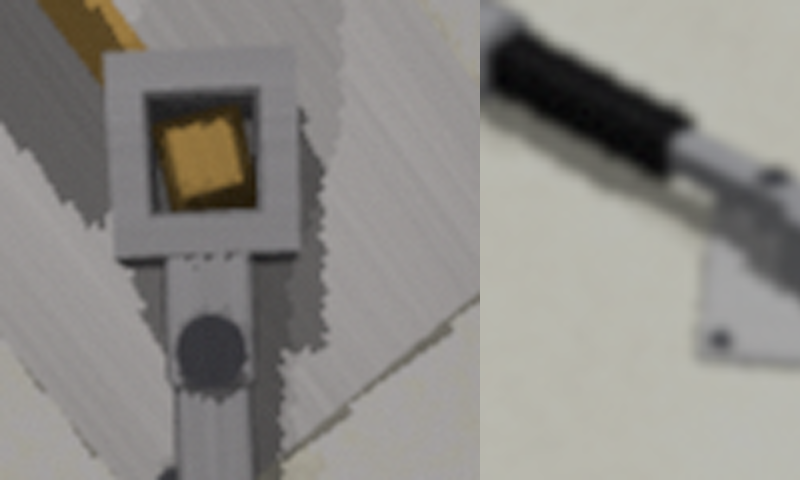

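View pics/s15.png

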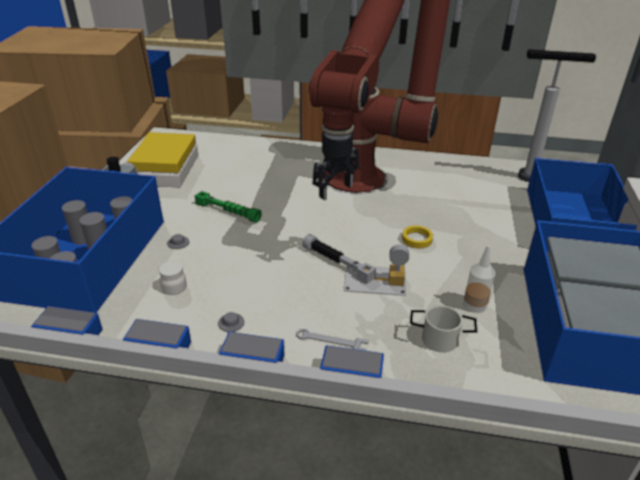

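Run:
```python
from h import *
import pickle
np.set_printoptions(precision=4,suppress=True)
s=pickle.load(open('s_w15.pkl','rb'));C=cam('wrist',s)
f=lambda x,y:(260+x/4-.5,20+y/4-.5)
def info(n,pts,z):
    c=np.array([at_z(C,*f(*p),z) for p in pts]);print(n,c.mean(0),[(round(float(np.linalg.norm(c[(i+1)%4]-c[i])),4),round(float(np.degrees(np.arctan2(*(c[(i+1)%4]-c[i])[1::-1]))%90),1)) for i in range(4)])
    return c.mean(0)
h=info('headtop',[(105,55),(295,48),(299,247),(116,256)],.038)
h2=info('hole',[(145,93),(259,89),(262,210),(151,214)],.038)
info('fit top',[(160,134),(236,119),(247,182),(180,200)],.03)
g=cv2.imread('pics/w15.png').astype(int).max(2)
pts=[]
for v in range(180,276,6):
    r=np.where(g[v,290:345]<45)[0]+290;pts.append(at_z(C,(r.min()+r.max())/2,v,.036)[:2])
pts=np.array(pts);d=pts[0]-pts[-1]
print('handle yaw',np.degrees(np.arctan2(d[1],d[0])),'hinge->handle',np.degrees(np.arctan2(*((h2[:2]-pts.mean(0))[::-1]))),state()['joint_vel'].round(4))
```

```text
headtop [0.5478 0.102  0.038 ] [(0.0356, 57.7), (0.035, 57.6), (0.0354, 58.4), (0.0354, 57.9)]
hole [0.548  0.1021 0.038 ] [(0.0215, 57.6), (0.0213, 57.5), (0.0213, 57.7), (0.0213, 57.9)]
fit top [0.5482 0.102  0.03  ] [(0.015, 66.1), (0.0115, 66.5), (0.0136, 69.8), (0.0125, 73.3)]
handle yaw 58.17429367628489 hinge->handle 57.97127592500085 [-0.0009  0.0217  0.0368  0.0004 -0.0006 -0.0004]
```

Run:
```python
from plant import job_done,state
print(job_done(),state()['time'])
```

```text
the job is handed in; nothing more can be done
the job is handed in; nothing more can be done
```

The wrench is seated on the tightened fitting with its handle straight again, and I handed the job in at about 19 s. The hand-in gives no verdict.

I gripped the black-handled wrench by its handle, lowered the socket over the fitting and pushed the handle clockwise with the fingers loose around it. The fitting came up tight at about 9–10 N. I stopped there, backed off, opened the fingers and lifted clear.

**Last checks**
- **Click:** at the stop, the wrist picture showed about 0.10 rad of give at the hinge, with estimates from 0.095 to 0.117. That is over the 0.06 rad needed and well under the 0.25 rad limit.
- **Seat:** the hole centre measures (0.548, 0.102), within about 1 mm of the fitting axis. The head's size in the picture fits the underside resting on the plate, and the brass tip shows inside the hole.
- **Handle:** it is straight to about 0.007 rad.
- **Fitting:** it has turned about 24–27° (0.42–0.47 rad), which moves its corner about 5–6 mm against the 4 mm needed. The direct picture measurement of its angle was rough, scattering over about 7°.
- **Other items:** by eye, nothing else had moved between the first scene picture and the last.

The force was still about 6 N after the first back-off, when the handle already looked straight. I backed off 3 mm more and it dropped to noise level.

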